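# Ease the lens tube out of its tight cutout and stand it on the tray

### The arm

A 6-joint arm with a two-finger parallel gripper is mounted at the origin on the work surface. World frame = base frame: x ahead of the robot, y to its left, z up, the work surface at z = 0. Lengths are in m, angles in rad, forces in N, time in s.
With the tool pointing down it reaches from about 0.325 to 0.85 m from the base axis. Payload 15.5 kg.
Tool frame: the origin (TCP) lies where the fingers leave the gripper's body, on its centre line; the fingertips stand 78 mm ahead of it and the grasp point (between the pads) lies grip_point_offset ahead of it (grip_point_offset is the distance from the TCP to the grasp point, in m); z points along the fingers, y is the direction in which the jaws open and shut (so a half turn about z gives the same grasp; the last joint's range is limited). The gripper opens to 91 mm and grips with 3 to 60 N. Pads are 32 mm wide; open, the fingers measure 118 mm over their backs; the gripper's body (76 mm by 178 mm) begins 60 mm behind the grasp point.
Start: joints at [1.242, 0.494, 1.345, -0, 1.302, -0.096], TCP at [0.145, 0.608, 0.292] pointing down, gripper open.
Joint ranges: [-2.91, 2.91], [-0.82, 2.16], [0.22, 2.67], [-1.22, 4.37], [0.12, 2.79], [-3.08, 3.08]. Speed limits (rad/s): [1.89, 1.89, 2.57, 3.01, 3.01, 3.01].

### API

Orientations are given as a unit quaternion [w, x, y, z].
In Python, from station import * gives the robot as it stands.
- The arm moves only by the tool play_rows, never from a script. Its argument "series" is a list of rows, each a list of 3 entries, a list of its own where there are three numbers: the opening, from 0 (shut) to 1 (fully open), then the shift along the tool's x, y, z in mm, then the turn, a rotation vector about the tool's x, y, z in rad. A call has 1 to 20 rows; each row is the pose to reach, as a shift and turn from the pose commanded when the call began, along the tool's axes at that moment; what a row does not reach only later rows make up. A row lasts 1/10 s, in which the tool goes at most 50 mm and 8.59 degrees, less where a joint would pass 70% of its speed; a pose out of reach is approached as far as the arm can. A call with a gripper value outside its range is refused whole. The fingers move at their own pace and stop on an object; the grip force is fixed at half the most. Time passes only in rows, so rows that repeat a pose let the fingers close. It gives the time, the measured TCP pose, the force and the opening at its end, in the units of the state.
- state(): the state, without advancing time (a new reading comes with each control period).
- get_image(name): name is "scene" or "side" or "wrist"; returns the picture (480x640x3 uint8, blue, green, red); there is no depth.
- camera_info(name): a dict with "mtx" (3x3 intrinsics, pixels), "k1" (the pictures are not rectified: a ray, as slopes to the right and down, at radius r is drawn at 1 + k1 r^2 times it, then the intrinsics apply), "view" (4x4, takes a point from world to camera coordinates). Camera axes: x right, y down, z forward; pixel columns grow to the right and rows downward; lengths in m; the calibration is good to about 2 mm. A picture is of the moment at which its call begins: read the wrist's pose just before it. camera_info takes no time and is no camera call; for the wrist camera it gives the pose at the moment of the call.
- close_job(): hands the job in, once; it reports no verdict.
The state is a dict: "time": time; "joint_positions": joint angles; "qd": joint speeds; "joint_efforts": joint torques, N m; "position": TCP position; "tool_rot": TCP orientation; "ft_force": force on the tool from outside, world axes, zero at the start; "ft_torque": the same for the moment, N m; "opening": finger opening in m.
Only numpy, scipy, OpenCV 4.12 (cv2) and the standard library are available. Lean on these libraries where they do the work, as an engineer would, in place of code of your own. Each camera call takes 0.05 s, during which the arm holds its last target. There are 200 camera calls.

### The job

Draw the jeweller's lens tube (the tool with the wide round head) out of its tight cutout in the slanted tool case by its protruding head, wiggling it so that the case is not lifted or tipped off the counter, and stand it upright on its foot in the presentation tray, let go, without dropping it. Leave the other two tools seated in the case and the other things on the counter where they are.

Things in the scene. Friction and masses are not known exactly. Their poses are not given: they have to be found in the camera images.
- lens_tube: jeweller's lens tube, 0.09 kg: aluminium round shank 22 mm across, 36 mm long, then a dark steel round head 30 mm across, 30 mm long, with a flat lens on top (66 mm in all). Origin: centre of the foot (free end of the shank); z runs along the tube to the head. At the start the shank is 34 mm deep in one of the three cutouts; only the head stands out, its underside 2 mm above the block's face
- holder: slanted wooden block of the case, 90 x 200 x 44 mm, three cutouts in a row at y = -62, 0, +62 mm, each 25 (x) x 42 (y) x 34 mm deep. Origin: centre of the upper face; z square to that face, pointing out, the way the tools are drawn; it leans 0.40 rad from vertical towards the block's low -x edge, which faces the robot within 0.35 rad
- case: the whole tool case, loose on the counter, about 0.9 kg with its tools: base plate 124 x 200 mm carrying the slanted block. Origin: under the middle of the base, z up; the high back edge (83 mm) is at +x. It rises or tips when a tool is pulled with more than about 8 N
- clamp (a point): point in the middle cutout, 17 mm below the block's face, where sprung rubber pads press on the shank from both y sides (same in all cutouts). A straight pull meets 18 to 29 N, varying, of friction, more than lifts the case; turning the tool briskly to and fro about its own axis by about 0.35 rad while drawing it 1 to 2 mm per turn cuts that to a fraction. The pads let go after 32 mm of travel
- gauge: another tool in the case, same shank and seat, with a square head 22 x 22 x 26 mm; origin at the centre of the foot, z along the tool. To be left seated
- punch: another tool in the case, same shank and seat, with a slim round head 14 mm in diameter, 34 mm long; origin at the centre of the foot, z along the tool. To be left seated
- tray: shallow black presentation tray with grey lining, fixed, 150 x 190 mm outside, rim 18 mm high and 6 mm thick, inner floor 6 mm above the counter. Origin at the centre of its underside, x along the short side, z up
- ring_box: small wine-red ring box, 55 x 55 x 45 mm, origin under its centre; bystander
- gift_box: flat dark green gift box, 80 x 110 x 30 mm, origin under its centre; bystander
- sweet_stand: small steel sweet stand, 116 mm wide plate, 68 mm high, origin under its centre; bystander

How it is judged:
On the way:
1. the lens tube is drawn clear of its cutout, foot above the block's face, and held (z of lens_tube in the frame of holder above 0.002 m and contact force between the fingers and lens_tube above 0.5 N), for 0.1 s.
At the end, for the whole second after the job is handed in: the lens tube stands upright (within 0.12 rad) on its foot on the tray's inner floor, at rest and let go; the case stands flat on the counter (within 4 mm and 0.05 rad) with the gauge and the punch still seated (raised less than 10 mm) (angle between lens_tube's own z axis and vertical below 0.12 rad and z of lens_tube in the frame of tray between 0.001 and 0.011 m and x of lens_tube in the frame of tray between -0.069 and 0.069 m and y of lens_tube in the frame of tray between -0.089 and 0.089 m and linear speed of lens_tube below 0.02 m/s and contact force between the fingers and lens_tube below 0.05 N and z of each of gauge, punch in the frame of holder below -0.024 m and height (world z) of case below 0.004 m and angle between case's own z axis and vertical below 0.05 rad); the robot touches nothing.
It fails at once if the case is lifted (its middle more than 8 mm) or tipped (more than 0.12 rad) off the counter (height (world z) of case above 0.008 m or angle between case's own z axis and vertical above 0.12 rad).
It fails at once if the lens tube is dropped (falls free of the fingers faster than 0.5 m/s) (contact force between the fingers and lens_tube below 0.01 N and linear speed of lens_tube above 0.5 m/s).
It fails at once if another tool is drawn from the case by more than 15 mm (z of any of gauge, punch in the frame of holder above -0.019 m).
It fails at once if a bystander on the counter is moved more than 30 mm (distance of any of ring_box, gift_box, sweet_stand from where it was at the start of the episode above 0.03 m).
It also fails if it takes over 72 s, if anything falls off the work surface, if the arm or the gripper's body presses on something with over 40 N, if the wrist force passes 120 N, or if a joint passes its speed limit or range.

## Working session

There is one attempt and no reset: what is moved stays moved. The work goes in short steps, Python scripts to look and compute and a tool call to move; the robot and the scene stay as the last step left them, time stands still between calls to the robot, and variables do not carry over. Pictures are saved under pics/ and viewed, about 8 in all and at most 12, crops included, and the job is handed in when it is done.

Besides the shell and the picture viewer there is one more tool, called after "Request:" by a JSON object that holds its "fn" and its "kwargs", one argument or row to a line. play_rows: Moves the arm, as the interface text tells. Its arguments: {"type":"object","properties":{"series":{"type":"array","items":{"type":"array"}}},"required":["series"]}

```bash
ls; mkdir -p pics; python3 - <<'E'
from station import *
import cv2,numpy as np
s=state();print(s)
for n in("scene","side","wrist"):
    c=camera_info(n);print(n,c["mtx"].tolist(),c["k1"],np.round(c["view"],4).tolist())
a=get_image("scene");b=get_image("side");w=get_image("wrist")
for n,i in(("scene",a),("side",b),("wrist",w)):cv2.imwrite(f"pics/{n}0.png",i)
E
```

```text
pics
{'time': 0.0, 'joint_positions': array([ 1.24151943e+00,  4.94142774e-01,  1.34611366e+00,  1.08003011e-05,
        1.30251290e+00, -9.54721549e-02]), 'qd': array([ 0.00033061, -0.0036767 , -0.00104077,  0.00038047, -0.00025186,
        0.00034247]), 'joint_efforts': array([-5.07784971e-04, -8.78842664e+01, -3.81854117e+01,  7.07750232e-02,
        5.32592973e-02, -8.34963816e-05]), 'position': array([0.14468585, 0.60773243, 0.29166926]), 'tool_rot': array([-1.29100461e-04,  1.16637690e-01,  9.93174357e-01, -5.74024547e-04]), 'ft_force': array([-0.69012306,  0.02917846,  0.18956878]), 'ft_torque': array([-0.02230984, -0.04981233,  0.06682632]), 'opening': 0.09096124062850056}
scene [[522.9814606552696, 0.0, 315.2243811350732], [0.0, 522.9814606552696, 241.48734527202942], [0.0, 0.0, 1.0]] -0.12282439292147536 [[0.0933, 0.9955, 0.0158, -0.0293], [0.5421, -0.0375, -0.8395, -0.2804], [-0.8351, 0.0868, -0.5431, 1.4806], [0.0, 0.0, 0.0, 1.0]]
side [[455.3878370055865, 0.0, 312.3125292334181], [0.0, 455.3878370055865, 242.38336478565492], [0.0, 0.0, 1.0]] -0.10884735819804849 [[-0.9353, -0.3536, -0.0124, 0.5736], [-0.2364, 0.6504, -0.7218, 0.2068], [0.2633, -0.6722, -0.6919, 0.5665], [0.0, 0.0, 0.0, 1.0]]
wrist [[335.31444994484434, 0.0, 327.29479505496147], [0.0, 335.31444994484434, 237.29006086208776], [0.0, 0.0, 1.0]] -0.05441724284142183 [[0.2319, 0.9727, -0.0026, -0.6247], [0.9364, -0.2226, 0.2712, -0.0308], [0.2633, -0.0653, -0.9625, 0.3912], [0.0, 0.0, 0.0, 1.0]]
```

View pics/scene0.png

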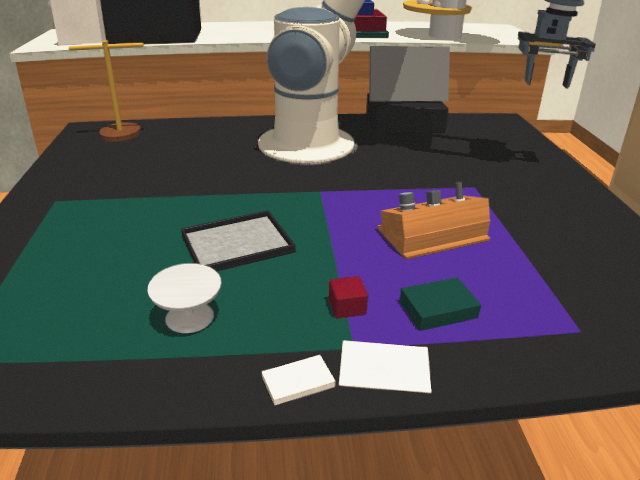

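View pics/side0.png

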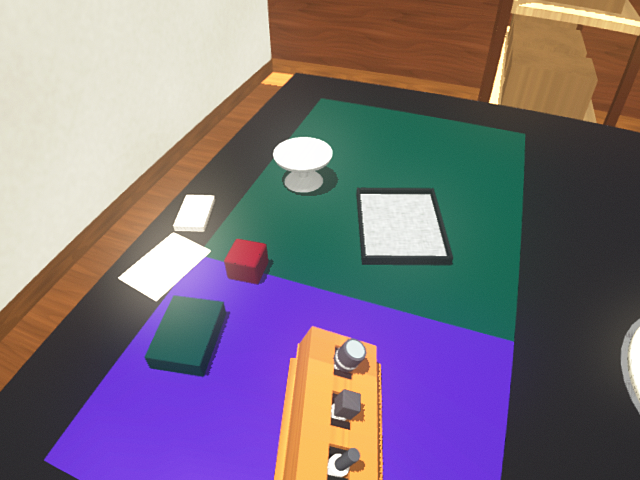

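Scene: the case is at right of centre, with the lens tube head near px (407,200), then gauge (433,197) and punch (459,190). The tray is near (238,240). Side: lens head near (351,352), case running downwards. I'll enlarge both.

```bash
python3 - <<'E'
import cv2,numpy as np
a=cv2.imread("pics/side0.png")[315:480,260:400];b=cv2.imread("pics/scene0.png")[170:260,370:500]
A=cv2.resize(a,None,fx=3.6,fy=3.6,interpolation=cv2.INTER_CUBIC);cv2.imwrite("pics/c0.png",A)
B=cv2.resize(b,None,fx=5,fy=5,interpolation=cv2.INTER_CUBIC);cv2.imwrite("pics/c1.png",B)
E
```

```text
(no output)
```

View pics/c0.png

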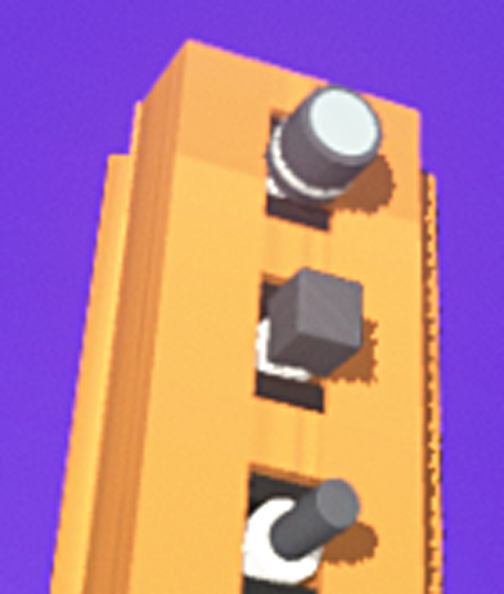

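View pics/c1.png

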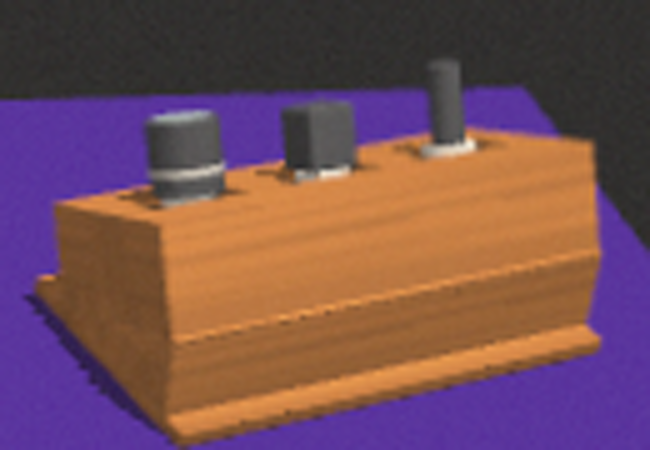

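View pics/wrist0.png

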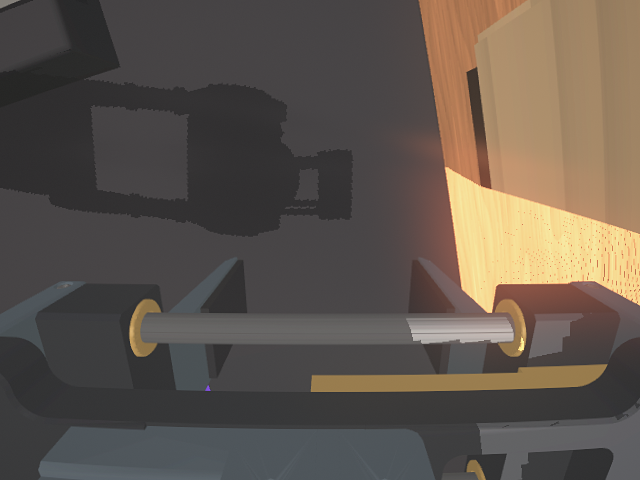

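The crops show the lens top at side px ≈(355.8,349.2) and scene px ≈(406.6,193.4). The punch top and the block corners are also readable. The wrist view shows only the empty counter. Next I triangulate these points and fit the holder pose.

```bash
cat > h.py <<'E'
from station import *
import cv2,numpy as np
from scipy.spatial.transform import Rotation as R
from scipy.optimize import least_squares
def dist(c): return np.array([c["k1"],0,0,0,0.])
def proj(P,c):
    V=np.array(c["view"]);return cv2.projectPoints(np.float64(P).reshape(-1,1,3),cv2.Rodrigues(V[:3,:3].copy())[0],V[:3,3].copy(),np.array(c["mtx"]),dist(c))[0].reshape(-1,2)
def ray(px,c):
    V=np.array(c["view"]);u=cv2.undistortPoints(np.float64(px).reshape(-1,1,2),np.array(c["mtx"]),dist(c)).reshape(-1,2)
    return -V[:3,:3].T@V[:3,3],np.c_[u,np.ones(len(u))]@V[:3,:3]
def onplane(px,c,z):
    o,d=ray(px,c);return o+d*((z-o[2])/d[:,2])[:,None]
def tri(p,q,c1,c2):
    o1,d1=ray([p],c1);o2,d2=ray([q],c2);d1,d2=d1[0],d2[0]
    t=np.linalg.lstsq(np.c_[d1,-d2],o2-o1,rcond=None)[0];a,b=o1+t[0]*d1,o2+t[1]*d2
    return (a+b)/2,np.linalg.norm(a-b)
def tool():
    s=state();q=s["tool_rot"];return s["position"],R.from_quat([q[1],q[2],q[3],q[0]])
E
python3 - <<'E'
from h import *
sc,sd=camera_info("scene"),camera_info("side")
# holder pts, scene px, side px
T=[([0,-62,32],(406.6,193.4),(355.8,349.2)),([0,62,36],(459,182.8),(354.4,454.7)),
([45,-100,0],(402,214.8),(312.8,326.7)),([-45,-100,0],(381.4,210.6),(376.7,345)),([45,100,0],(488.8,198.6),None)]
for p,a,b in T:
    if b: print(p,*tri(a,b,sc,sd))
def pose(v): return R.from_euler('z',v[3])*R.from_euler('y',-0.4),v[:3]
def res(v):
    r,t=pose(v);o=[]
    for p,a,b in T:
        P=r.apply(np.array(p)/1e3)+t
        o+=list(proj(P,sc)[0]-a)
        if b:o+=list(proj(P,sd)[0]-b)
    return o
f=least_squares(res,[.45,.3,.06,0],loss='soft_l1');print(f.x,np.round(f.fun,1))
r,t=pose(f.x);print("lens top",r.apply([0,-.062,.032])+t,"axis",r.apply([0,0,1]))
for n,c in(("scene",sc),("side",sd)):
    im=cv2.imread(f"pics/{n}0.png");h=cv2.cvtColor(im,cv2.COLOR_BGR2HSV)
    m=((h[...,1]<50)&(h[...,2]>110)).astype(np.uint8);m=cv2.morphologyEx(m,cv2.MORPH_OPEN,np.ones((3,3)))
    for k in cv2.findContours(m,0,2)[0]:
        if cv2.contourArea(k)>1500:
            (x,y),_,_=cv2.minAreaRect(k)
            if (180<x<300 and 210<y<265) if n=="scene" else (355<x<450 and 185<y<265):
                w=onplane(k.reshape(-1,2),c,.006);print(n,cv2.minAreaRect(np.float32(w[:,:2]*1000)))
E
```

```text
[0, -62, 32] [0.49862186 0.16083985 0.09492444] 0.0035543531233861243
[0, 62, 36] [0.46379484 0.27986997 0.09786539] 0.00400540417918391
[45, -100, 0] [0.5599369  0.13878157 0.08189019] 0.002324852993989879
[-45, -100, 0] [0.48176258 0.11682237 0.04855873] 0.005156361549541317
[0.49343738 0.22306829 0.06504634 0.27386929] [-1.2 -0.4 -0.5  0.8 -1.4 -0.7 -0.6  0.7 -0.8 -0.5 -0.8 -0.2 -1.8 -0.6
 -0.3  1.4 -1.3 -0.5]
lens top [0.49820884 0.16000864 0.09452029] axis [-0.37490535 -0.10532151  0.92106099]
scene ((575.142578125, -221.27157592773438), (199.95419311523438, 373.1468505859375), 58.239315032958984)
side ((512.294189453125, -181.29434204101562), (137.61407470703125, 167.30770874023438), 19.607986450195312)
```

Holder fit residuals are about 1 px: yaw 0.274, lens top (0.498,0.160,0.0945). Tray centre is about (0.512,-0.181). Now I compute the approach poses, with the jaws along holder x so they stay clear of the neighbouring tools.

```bash
cat >> h.py <<'E'
HR=R.from_euler('z',.274)*R.from_euler('y',-.4); HT=np.array([.4934,.2231,.0650])
try: G=grip_point_offset
except NameError: G=state().get("grip_point_offset",.060)
# jaws (tool y) along holder x, tool x along holder y, tool z = -holder z
GR=HR*R.from_matrix(np.array([[0,1,0],[1,0,0],[0,0,-1.]]))
def rel(p,r):
    P,Q=tool();return np.round(Q.inv().apply(p-P)*1e3,1),np.round((Q.inv()*r).as_rotvec(),3)
def at(h,x=0,y=-.062): # grasp point h above holder face
    return HT+HR.apply([x,y,h+G])
E
python3 - <<'E'
from h import *
print(G,'grip_point_offset' in globals(), GR.as_matrix())
print(rel(at(.11),GR),rel(at(.022),GR),at(.11))
E
```

```text
0.0595 True [[-2.70584376e-01  8.86701977e-01  3.74891583e-01]
 [ 9.62696263e-01  2.49224714e-01  1.05370519e-01]
 [-2.77555756e-17  3.89418342e-01 -9.21060994e-01]]
(array([-400.8, -379.7,   70.9]), array([-0.362, -0.212,  1.048])) (array([-430.7, -362.9,  152. ]), array([-0.362, -0.212,  1.048])) [0.44663211 0.14555253 0.22111984]
```

Request:
{"fn": "play_rows", "kwargs": {
  "series": [
    [0.6, [-401, -380, 71], [-0.362, -0.212, 1.048]],
    [0.6, [-401, -380, 71], [-0.362, -0.212, 1.048]],
    [0.6, [-401, -380, 71], [-0.362, -0.212, 1.048]],
    [0.6, [-401, -380, 71], [-0.362, -0.212, 1.048]],
    [0.6, [-401, -380, 71], [-0.362, -0.212, 1.048]],
    [0.6, [-401, -380, 71], [-0.362, -0.212, 1.048]],
    [0.6, [-401, -380, 71], [-0.362, -0.212, 1.048]],
    [0.6, [-401, -380, 71], [-0.362, -0.212, 1.048]],
    [0.6, [-401, -380, 71], [-0.362, -0.212, 1.048]],
    [0.6, [-401, -380, 71], [-0.362, -0.212, 1.048]],
    [0.6, [-401, -380, 71], [-0.362, -0.212, 1.048]],
    [0.6, [-401, -380, 71], [-0.362, -0.212, 1.048]],
    [0.6, [-401, -380, 71], [-0.362, -0.212, 1.048]],
    [0.6, [-401, -380, 71], [-0.362, -0.212, 1.048]],
    [0.6, [-401, -380, 71], [-0.362, -0.212, 1.048]],
    [0.6, [-401, -380, 71], [-0.362, -0.212, 1.048]],
    [0.6, [-401, -380, 71], [-0.362, -0.212, 1.048]],
    [0.6, [-401, -380, 71], [-0.362, -0.212, 1.048]]
  ]
}}

```text
time: 1.95
position: [0.4466, 0.1459, 0.2213]
tool_rot: [0.12, 0.591, 0.781, 0.159]
ft_force: [0.2, 0.5, 0.0]
opening: 0.0549
```

```bash
python3 - <<'E'
from h import *
s=state();print(s["time"],s["position"],s["joint_positions"],s["ft_force"]);print(rel(at(.11),GR),rel(at(.022),GR))
w=get_image("wrist");cv2.imwrite("pics/w1.png",w);c=camera_info("wrist")
for p in([0,-62,32],[0,62,36],[45,-100,0],[-45,-100,0],[0,0,28]):print(p,proj(HT+HR.apply(np.array(p)/1e3),c))
E
```

```text
1.95 [0.44661075 0.14593036 0.22130296] [ 0.16239321  0.28746224  2.06747563  0.11694911  0.39105032 -0.21205213] [0.18940612 0.45589635 0.01608137]
(array([-0.4, -0.1,  0.1]), array([ 0.   , -0.001,  0.001])) (array([-0.5, -0.2, 88.1]), array([ 0.   , -0.001,  0.001]))
[0, -62, 32] [[326.5763281  254.32679363]]
[0, 62, 36] [[326.65946106  65.62659573]]
[45, -100, 0] [[379.91298999 284.87126235]]
[-45, -100, 0] [[273.39719738 284.74906768]]
[0, 0, 28] [[326.63267864 166.32008086]]
```

View pics/w1.png

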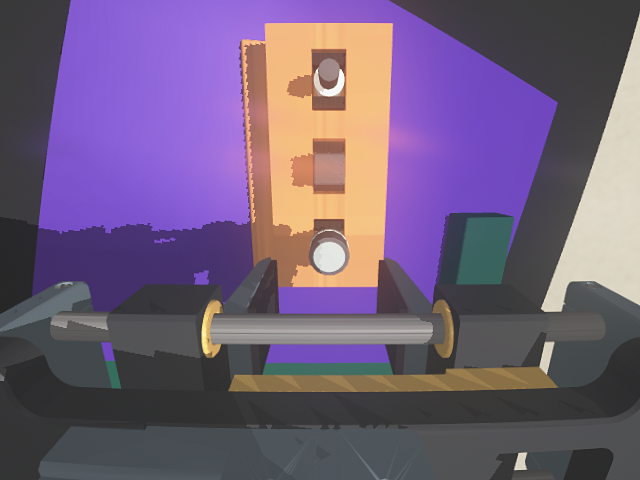

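The wrist view shows the lens top at (329,257), against a prediction of (326.6,254.3). I correct by about 1.5 mm in tool y and -2 mm in tool x, then descend and close.

Request:
{"fn": "play_rows", "kwargs": {
  "series": [
    [0.6, [-2, 1.5, 30], [0, 0, 0]],
    [0.6, [-2, 1.5, 55], [0, 0, 0]],
    [0.6, [-2, 1.5, 70], [0, 0, 0]],
    [0.6, [-2, 1.5, 80], [0, 0, 0]],
    [0.6, [-2, 1.5, 84], [0, 0, 0]],
    [0.6, [-2, 1.5, 86], [0, 0, 0]],
    [0.6, [-2, 1.5, 86], [0, 0, 0]]
  ]
}}

```text
time: 2.7
position: [0.481, 0.1531, 0.143]
tool_rot: [0.12, 0.592, 0.781, 0.159]
ft_force: [0.1, -0.3, 0.1]
opening: 0.0547
```

Request:
{"fn": "play_rows", "kwargs": {
  "series": [
    [0.2, [0, 0, 0], [0, 0, 0]],
    [0.2, [0, 0, 0], [0, 0, 0]],
    [0.2, [0, 0, 0], [0, 0, 0]],
    [0.2, [0, 0, 0], [0, 0, 0]],
    [0.2, [0, 0, 0], [0, 0, 0]],
    [0.2, [0, 0, 0], [0, 0, 0]]
  ]
}}

```text
time: 3.3
position: [0.4809, 0.153, 0.1428]
tool_rot: [0.12, 0.592, 0.781, 0.159]
ft_force: [-3.2, -1.5, 5.7]
opening: 0.0292
```

```bash
python3 - <<'E'
from h import *
s=state();print(s["time"],s["position"],s["opening"],s["ft_force"],s["ft_torque"])
a=get_image("scene");b=get_image("side")
A=cv2.resize(a[150:270,350:510],(640,480));B=cv2.resize(b[280:480,250:450],(480,480))
cv2.imwrite("pics/g2.png",cv2.resize(np.hstack([A,B]),(800,343)))
E
```

```text
3.3 [0.48094775 0.15300663 0.14279   ] 0.029243482303106395 [-3.21874497 -1.46474     5.70517011] [-0.23136406  0.19961401  0.00452778]
```

View pics/g2.png

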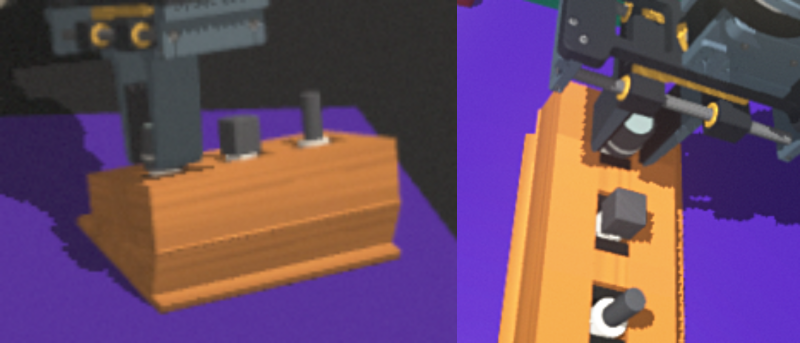

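The head is gripped with the opening at 29.2 mm, and the pads straddle it between block face and top. Starting the wiggle draw.

Request:
{"fn": "play_rows", "kwargs": {
  "series": [
    [0.2, [0, 0, 0], [0, 0, 0.15]],
    [0.2, [0, 0, -0.3], [0, 0, 0.3]],
    [0.2, [0, 0, -0.5], [0, 0, 0.15]],
    [0.2, [0, 0, -0.8], [0, 0, 0]],
    [0.2, [0, 0, -1.0], [0, 0, -0.15]],
    [0.2, [0, 0, -1.3], [0, 0, -0.3]],
    [0.2, [0, 0, -1.5], [0, 0, -0.15]],
    [0.2, [0, 0, -1.8], [0, 0, 0]],
    [0.2, [0, 0, -2.0], [0, 0, 0.15]],
    [0.2, [0, 0, -2.3], [0, 0, 0.3]],
    [0.2, [0, 0, -2.5], [0, 0, 0.15]],
    [0.2, [0, 0, -2.8], [0, 0, 0]],
    [0.2, [0, 0, -3.0], [0, 0, -0.15]],
    [0.2, [0, 0, -3.3], [0, 0, -0.3]],
    [0.2, [0, 0, -3.5], [0, 0, -0.15]],
    [0.2, [0, 0, -3.8], [0, 0, 0]],
    [0.2, [0, 0, -4.0], [0, 0, 0.15]],
    [0.2, [0, 0, -4.3], [0, 0, 0.3]],
    [0.2, [0, 0, -4.5], [0, 0, 0.15]],
    [0.2, [0, 0, -4.8], [0, 0, 0]]
  ]
}}

```text
time: 5.4
position: [0.479, 0.1525, 0.1468]
tool_rot: [0.12, 0.59, 0.782, 0.158]
ft_force: [1.7, 0.5, -4.9]
opening: 0.0294
```

```bash
python3 - <<'E'
from h import *
s=state();print(s["time"],s["position"],s["opening"],s["ft_force"],s["ft_torque"])
a=get_image("scene");A=cv2.resize(a[150:270,350:510],(640,480));cv2.imwrite("pics/g3.png",A)
o=cv2.imread("pics/scene0.png")
# case motion between start and now: block back face patch
t=o[220:252,385:500]; r=cv2.matchTemplate(cv2.resize(a[210:262,375:510],None,fx=4,fy=4),cv2.resize(t,None,fx=4,fy=4),cv2.TM_CCOEFF_NORMED);m=cv2.minMaxLoc(r);print(m[1],np.array(m[3])/4-10)
E
```

```text
5.4 [0.47903677 0.15248244 0.14679648] 0.029407727127401438 [ 1.69655472  0.47081973 -4.91265234] [-0.06945972  0.4253504  -0.19704579]
0.9857221245765686 [-0.25  0.25]
```

The pull is about 5 N and the case hasn't moved. Continuing.

Request:
{"fn": "play_rows", "kwargs": {
  "series": [
    [0.2, [0, 0, -0.3], [0, 0, -0.15]],
    [0.2, [0, 0, -0.5], [0, 0, -0.3]],
    [0.2, [0, 0, -0.8], [0, 0, -0.15]],
    [0.2, [0, 0, -1.0], [0, 0, 0]],
    [0.2, [0, 0, -1.3], [0, 0, 0.15]],
    [0.2, [0, 0, -1.5], [0, 0, 0.3]],
    [0.2, [0, 0, -1.8], [0, 0, 0.15]],
    [0.2, [0, 0, -2.0], [0, 0, 0]],
    [0.2, [0, 0, -2.3], [0, 0, -0.15]],
    [0.2, [0, 0, -2.5], [0, 0, -0.3]],
    [0.2, [0, 0, -2.8], [0, 0, -0.15]],
    [0.2, [0, 0, -3.0], [0, 0, 0]],
    [0.2, [0, 0, -3.3], [0, 0, 0.15]],
    [0.2, [0, 0, -3.5], [0, 0, 0.3]],
    [0.2, [0, 0, -3.8], [0, 0, 0.15]],
    [0.2, [0, 0, -4.0], [0, 0, 0]],
    [0.2, [0, 0, -4.3], [0, 0, -0.15]],
    [0.2, [0, 0, -4.5], [0, 0, -0.3]],
    [0.2, [0, 0, -4.8], [0, 0, -0.15]],
    [0.2, [0, 0, -5.0], [0, 0, 0]]
  ]
}}

```text
time: 7.45
position: [0.477, 0.152, 0.1514]
tool_rot: [0.119, 0.595, 0.779, 0.159]
ft_force: [0.9, 0.1, -3.3]
opening: 0.0291
```

```bash
cat > chk.py <<'E'
from h import *
s=state();print(s["time"],s["position"],s["opening"],s["ft_force"],"drawn mm",HR.inv().apply(s["position"]-np.array([.48095,.15301,.14279]))*1e3)
a=get_image("scene");b=get_image("side");A=cv2.resize(a[150:270,350:510],(640,480));B=cv2.resize(b[280:480,250:450],(480,480))
cv2.imwrite("pics/g_%05.1f.png"%s["time"],cv2.resize(np.hstack([A,B]),(800,343)))
o=cv2.imread("pics/scene0.png")
t=o[220:252,385:500]; r=cv2.matchTemplate(cv2.resize(a[210:262,375:510],None,fx=4,fy=4),cv2.resize(t,None,fx=4,fy=4),cv2.TM_CCOEFF_NORMED);m=cv2.minMaxLoc(r);print(m[1],np.array(m[3])/4-10)
E
python3 chk.py
```

```text
7.45 [0.47701904 0.1519509  0.15141747] 0.029116154576131925 [ 0.88196779  0.11838796 -3.33505361] drawn mm [-0.38984992  0.04406679  9.53170302]
0.9767212867736816 [0.   0.25]
```

Request:
{"fn": "play_rows", "kwargs": {
  "series": [
    [0.2, [0, 0, -0.3], [0, 0, 0.15]],
    [0.2, [0, 0, -0.6], [0, 0, 0.3]],
    [0.2, [0, 0, -0.9], [0, 0, 0.15]],
    [0.2, [0, 0, -1.2], [0, 0, 0]],
    [0.2, [0, 0, -1.5], [0, 0, -0.15]],
    [0.2, [0, 0, -1.8], [0, 0, -0.3]],
    [0.2, [0, 0, -2.1], [0, 0, -0.15]],
    [0.2, [0, 0, -2.4], [0, 0, 0]],
    [0.2, [0, 0, -2.7], [0, 0, 0.15]],
    [0.2, [0, 0, -3.0], [0, 0, 0.3]],
    [0.2, [0, 0, -3.3], [0, 0, 0.15]],
    [0.2, [0, 0, -3.6], [0, 0, 0]],
    [0.2, [0, 0, -3.9], [0, 0, -0.15]],
    [0.2, [0, 0, -4.2], [0, 0, -0.3]],
    [0.2, [0, 0, -4.5], [0, 0, -0.15]],
    [0.2, [0, 0, -4.8], [0, 0, 0]],
    [0.2, [0, 0, -5.1], [0, 0, 0.15]],
    [0.2, [0, 0, -5.4], [0, 0, 0.3]],
    [0.2, [0, 0, -5.7], [0, 0, 0.15]],
    [0.2, [0, 0, -6.0], [0, 0, 0]]
  ]
}}

```text
time: 9.55
position: [0.4748, 0.1514, 0.157]
tool_rot: [0.12, 0.589, 0.784, 0.158]
ft_force: [-3.8, 2.4, 4.1]
opening: 0.0296
```

```bash
python3 chk.py;ls pics
```

```text
9.55 [0.47477933 0.15137011 0.15702603] 0.029556718628745187 [-3.7604321   2.35746935  4.14023053] drawn mm [-0.33647742  0.09097422 15.59837783]
0.9683299660682678 [-0.25  0.75]
c0.png
c1.png
g2.png
g3.png
g_007.5.png
g_009.6.png
scene0.png
side0.png
w1.png
wrist0.png
```

View pics/g_009.6.png

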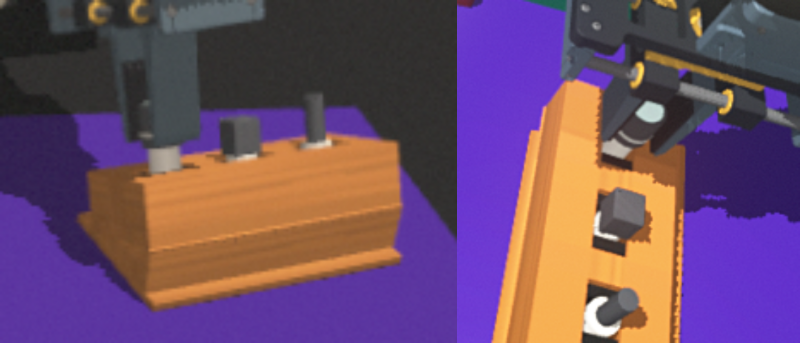

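The shank is about 15 mm out. The case has only yawed by a hair on the counter and stays flat. Continuing.

Request:
{"fn": "play_rows", "kwargs": {
  "series": [
    [0.2, [0, 0, -0.3], [0, 0, -0.15]],
    [0.2, [0, 0, -0.6], [0, 0, -0.3]],
    [0.2, [0, 0, -0.9], [0, 0, -0.15]],
    [0.2, [0, 0, -1.2], [0, 0, 0]],
    [0.2, [0, 0, -1.5], [0, 0, 0.15]],
    [0.2, [0, 0, -1.8], [0, 0, 0.3]],
    [0.2, [0, 0, -2.1], [0, 0, 0.15]],
    [0.2, [0, 0, -2.4], [0, 0, 0]],
    [0.2, [0, 0, -2.7], [0, 0, -0.15]],
    [0.2, [0, 0, -3.0], [0, 0, -0.3]],
    [0.2, [0, 0, -3.3], [0, 0, -0.15]],
    [0.2, [0, 0, -3.6], [0, 0, 0]],
    [0.2, [0, 0, -3.9], [0, 0, 0.15]],
    [0.2, [0, 0, -4.2], [0, 0, 0.3]],
    [0.2, [0, 0, -4.5], [0, 0, 0.15]],
    [0.2, [0, 0, -4.8], [0, 0, 0]],
    [0.2, [0, 0, -5.1], [0, 0, -0.15]],
    [0.2, [0, 0, -5.4], [0, 0, -0.3]],
    [0.2, [0, 0, -5.7], [0, 0, -0.15]],
    [0.2, [0, 0, -6.0], [0, 0, 0]]
  ]
}}

```text
time: 11.65
position: [0.4727, 0.1506, 0.1626]
tool_rot: [0.119, 0.595, 0.779, 0.159]
ft_force: [-0.5, -1.5, -3.8]
opening: 0.029
```

```bash
python3 chk.py
```

```text
11.65 [0.47269454 0.1506464  0.16255954] 0.029030227585383647 [-0.46291834 -1.50648699 -3.80824436] drawn mm [-0.21057825 -0.04162504 21.55291296]
0.9673348665237427 [-0.25  0.75]
```

Request:
{"fn": "play_rows", "kwargs": {
  "series": [
    [0.2, [0, 0, -0.3], [0, 0, 0.15]],
    [0.2, [0, 0, -0.6], [0, 0, 0.3]],
    [0.2, [0, 0, -0.9], [0, 0, 0.15]],
    [0.2, [0, 0, -1.2], [0, 0, 0]],
    [0.2, [0, 0, -1.5], [0, 0, -0.15]],
    [0.2, [0, 0, -1.8], [0, 0, -0.3]],
    [0.2, [0, 0, -2.1], [0, 0, -0.15]],
    [0.2, [0, 0, -2.4], [0, 0, 0]],
    [0.2, [0, 0, -2.7], [0, 0, 0.15]],
    [0.2, [0, 0, -3.0], [0, 0, 0.3]],
    [0.2, [0, 0, -3.3], [0, 0, 0.15]],
    [0.2, [0, 0, -3.6], [0, 0, 0]],
    [0.2, [0, 0, -3.9], [0, 0, -0.15]],
    [0.2, [0, 0, -4.2], [0, 0, -0.3]],
    [0.2, [0, 0, -4.5], [0, 0, -0.15]],
    [0.2, [0, 0, -4.8], [0, 0, 0]],
    [0.2, [0, 0, -5.1], [0, 0, 0.15]],
    [0.2, [0, 0, -5.4], [0, 0, 0.3]],
    [0.2, [0, 0, -5.7], [0, 0, 0.15]],
    [0.2, [0, 0, -6.0], [0, 0, 0]]
  ]
}}

```text
time: 13.75
position: [0.4704, 0.15, 0.1681]
tool_rot: [0.12, 0.589, 0.784, 0.158]
ft_force: [0.4, -0.9, -3.1]
opening: 0.0292
```

Request:
{"fn": "play_rows", "kwargs": {
  "series": [
    [0.2, [0, 0, -0.3], [0, 0, -0.15]],
    [0.2, [0, 0, -0.6], [0, 0, -0.3]],
    [0.2, [0, 0, -0.9], [0, 0, -0.15]],
    [0.2, [0, 0, -1.2], [0, 0, 0]],
    [0.2, [0, 0, -1.5], [0, 0, 0.15]],
    [0.2, [0, 0, -1.8], [0, 0, 0.3]],
    [0.2, [0, 0, -2.1], [0, 0, 0.15]],
    [0.2, [0, 0, -2.4], [0, 0, 0]],
    [0.2, [0, 0, -2.7], [0, 0, -0.15]],
    [0.2, [0, 0, -3.0], [0, 0, -0.3]],
    [0.2, [0, 0, -3.3], [0, 0, -0.15]],
    [0.2, [0, 0, -3.6], [0, 0, 0]],
    [0.2, [0, 0, -3.9], [0, 0, 0.15]],
    [0.2, [0, 0, -4.2], [0, 0, 0.3]],
    [0.2, [0, 0, -4.5], [0, 0, 0.15]],
    [0.2, [0, 0, -4.8], [0, 0, 0]],
    [0.2, [0, 0, -5.1], [0, 0, -0.15]],
    [0.2, [0, 0, -5.4], [0, 0, -0.3]],
    [0.2, [0, 0, -5.7], [0, 0, -0.15]],
    [0.2, [0, 0, -6.0], [0, 0, 0]]
  ]
}}

```text
time: 15.75
position: [0.4683, 0.1494, 0.1737]
tool_rot: [0.12, 0.592, 0.781, 0.159]
ft_force: [0.3, 0.6, -1.2]
opening: 0.0294
```

```bash
python3 chk.py; ls pics
```

```text
15.75 [0.46832449 0.14941182 0.17374623] 0.02938230507983166 [ 0.34073773  0.62116793 -1.20952397] drawn mm [-0.03689639 -0.0476848  33.6249157 ]
0.9683526158332825 [-0.25  0.75]
c0.png
c1.png
g2.png
g3.png
g_007.5.png
g_009.6.png
g_011.7.png
g_015.8.png
scene0.png
side0.png
w1.png
wrist0.png
```

The force is down to the tube's weight, so the pads have let go. Pulling clear along the axis.

Request:
{"fn": "play_rows", "kwargs": {
  "series": [
    [0.2, [0, 0, -1], [0, 0, 0.1]],
    [0.2, [0, 0, -2.5], [0, 0, 0]],
    [0.2, [0, 0, -5], [0, 0, 0]],
    [0.2, [0, 0, -10], [0, 0, 0]],
    [0.2, [0, 0, -17], [0, 0, 0]],
    [0.2, [0, 0, -27], [0, 0, 0]],
    [0.2, [0, 0, -40], [0, 0, 0]],
    [0.2, [0, 0, -55], [0, 0, 0]],
    [0.2, [0, 0, -70], [0, 0, 0]],
    [0.2, [0, 0, -80], [0, 0, 0]],
    [0.2, [0, 0, -80], [0, 0, 0]]
  ]
}}

```text
time: 16.95
position: [0.4382, 0.1409, 0.2488]
tool_rot: [0.121, 0.592, 0.781, 0.159]
ft_force: [0.4, -0.0, -0.3]
opening: 0.0295
```

```bash
python3 - <<'E'
from h import *
s=state();print(s["time"],s["position"],s["opening"],s["ft_force"])
a=get_image("scene");b=get_image("side")
cv2.imwrite("pics/k.png",np.hstack([cv2.resize(a[90:270,330:530],(400,360)),cv2.resize(b[200:480,200:480],(360,360))]))
# vertical pose: jaws yaw same direction as now minimal: tool z down, tool y yaw ~ j1
for yaw in(-.35,):
    yv=np.array([np.cos(yaw),np.sin(yaw),0]);z=np.array([0,0,-1.]);r=R.from_matrix(np.c_[np.cross(yv,z),yv,z])
    for h in(.27,):print(rel(np.array([.512,-.181,h]),r))
E
```

```text
16.95 [0.43821022 0.14088625 0.24884122] 0.029456951457952674 [ 0.42760544 -0.00230691 -0.25333047]
(array([-329.8,   -6.2,  -27.2]), array([ 0.388, -0.126,  0.616]))
```

View pics/k.png

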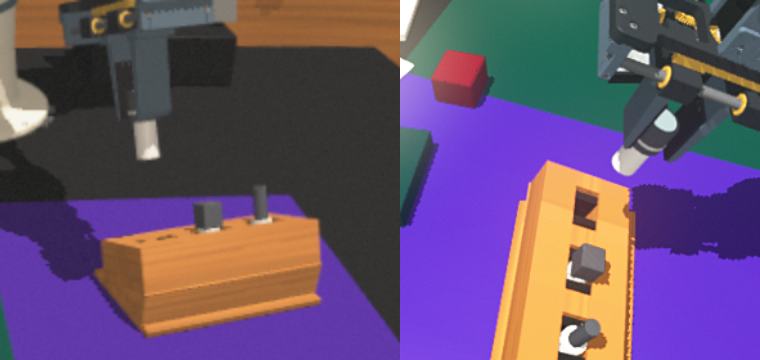

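The tube hangs clear of the case, held by the head. The case is flat, and the gauge and punch are still seated. Moving over the tray and turning upright.

Request:
{"fn": "play_rows", "kwargs": {
  "series": [
    [0.2, [-10, 0, -1], [0.012, -0.004, 0.018]],
    [0.2, [-30, -1, -2], [0.035, -0.011, 0.055]],
    [0.2, [-60, -1, -5], [0.07, -0.023, 0.11]],
    [0.2, [-90, -2, -7], [0.105, -0.034, 0.167]],
    [0.2, [-120, -2, -10], [0.14, -0.045, 0.222]],
    [0.2, [-150, -3, -12], [0.175, -0.057, 0.278]],
    [0.2, [-180, -3, -15], [0.21, -0.068, 0.333]],
    [0.2, [-210, -4, -17], [0.244, -0.08, 0.389]],
    [0.2, [-240, -4, -20], [0.28, -0.091, 0.444]],
    [0.2, [-270, -5, -22], [0.315, -0.102, 0.5]],
    [0.2, [-300, -6, -25], [0.35, -0.114, 0.555]],
    [0.2, [-320, -6, -26], [0.376, -0.122, 0.6]],
    [0.2, [-330, -6, -27], [0.388, -0.126, 0.616]],
    [0.2, [-330, -6, -27], [0.388, -0.126, 0.616]],
    [0.2, [-330, -6, -27], [0.388, -0.126, 0.616]]
  ]
}}

```text
time: 18.55
position: [0.5118, -0.1805, 0.2692]
tool_rot: [-0.001, 0.819, 0.573, -0.001]
ft_force: [0.0, 0.6, -0.6]
opening: 0.0296
```

```bash
python3 - <<'E'
from h import *
s=state();P,Q=tool();print(s["time"],s["position"],Q.as_matrix()[:,2],s["opening"],s["ft_force"],s["joint_positions"])
a=get_image("scene");b=get_image("side")
sc,sd=camera_info("scene"),camera_info("side")
for n,i,c in(("scene",a,sc),("side",b,sd)):
    g=P+Q.apply([0,0,.1]);u=proj(g,c)[0];f=proj(P+Q.apply([0,0,.1175]),c)[0];print(n,u,f)
    x,y=np.int32(u);print(x-50,y-40);cv2.imwrite(f"pics/v_{n}.png",cv2.resize(i[y-40:y+60,x-50:x+50],(400,400),interpolation=cv2.INTER_CUBIC))
cv2.imwrite("pics/v.png",np.hstack([cv2.imread("pics/v_scene.png"),cv2.imread("pics/v_side.png")]))
E
```

```text
18.55 [ 0.51180011 -0.18050442  0.26924915] [-1.66724102e-03  4.76206706e-04 -9.99998497e-01] 0.029550443019329593 [ 0.00594566  0.63858296 -0.64816383] [-4.48958910e-01  4.04107557e-01  1.57788475e+00 -3.21167151e-04
  1.16130907e+00 -9.93528301e-02]
scene [228.04856822 165.40647019] [228.71675448 174.108494  ]
178 125
side [412.44760149 144.24455394] [411.02296681 153.73903084]
362 104
```

View pics/v.png

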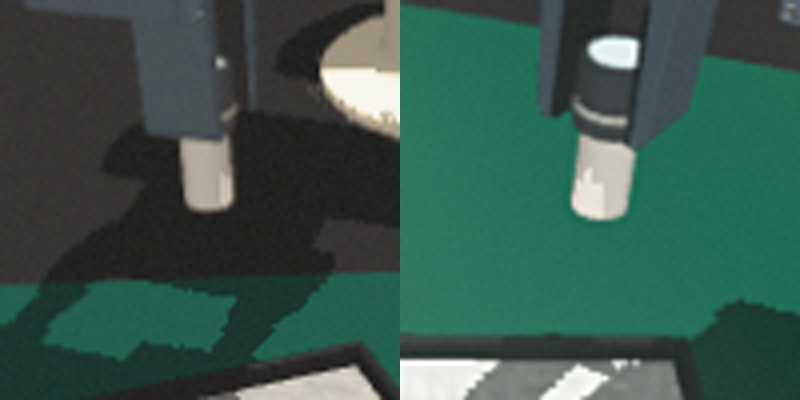

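In both views the tube hangs upright within about 0.05 rad. The foot is at scene (230,175.7) and side (412,156), about 121 mm ahead of the TCP, so contact is expected near TCP z≈0.127. Lowering.

Request:
{"fn": "play_rows", "kwargs": {
  "series": [
    [0.2, [0, 0, 10], [0, 0, 0]],
    [0.2, [0, 0, 35], [0, 0, 0]],
    [0.2, [0, 0, 65], [0, 0, 0]],
    [0.2, [0, 0, 90], [0, 0, 0]],
    [0.2, [0, 0, 110], [0, 0, 0]],
    [0.2, [0, 0, 122], [0, 0, 0]],
    [0.2, [0, 0, 130], [0, 0, 0]],
    [0.2, [0, 0, 134], [0, 0, 0]],
    [0.2, [0, 0, 134], [0, 0, 0]],
    [0.2, [0, 0, 134], [0, 0, 0]]
  ]
}}

```text
time: 19.65
position: [0.5124, -0.1813, 0.1363]
tool_rot: [0.0, 0.819, 0.573, -0.0]
ft_force: [-0.0, 0.3, -0.3]
opening: 0.0295
```

Request:
{"fn": "play_rows", "kwargs": {
  "series": [
    [0.2, [0, 0, 1], [0, 0, 0]],
    [0.2, [0, 0, 2], [0, 0, 0]],
    [0.2, [0, 0, 3], [0, 0, 0]],
    [0.2, [0, 0, 3], [0, 0, 0]],
    [0.2, [0, 0, 3], [0, 0, 0]]
  ]
}}

```text
time: 20.15
position: [0.5121, -0.1811, 0.1328]
tool_rot: [-0.0, 0.82, 0.573, -0.001]
ft_force: [-0.6, 0.4, -0.6]
opening: 0.0297
```

Request:
{"fn": "play_rows", "kwargs": {
  "series": [
    [0.2, [0, 0, 1], [0, 0, 0]],
    [0.2, [0, 0, 2], [0, 0, 0]],
    [0.2, [0, 0, 3], [0, 0, 0]],
    [0.2, [0, 0, 3], [0, 0, 0]],
    [0.2, [0, 0, 3], [0, 0, 0]]
  ]
}}

```text
time: 20.65
position: [0.5121, -0.1811, 0.1297]
tool_rot: [-0.0, 0.82, 0.573, -0.001]
ft_force: [0.2, -0.6, -0.6]
opening: 0.0297
```

Request:
{"fn": "play_rows", "kwargs": {
  "series": [
    [0.2, [0, 0, 0.5], [0, 0, 0]],
    [0.2, [0, 0, 1], [0, 0, 0]],
    [0.2, [0, 0, 1], [0, 0, 0]],
    [0.2, [0, 0, 1], [0, 0, 0]]
  ]
}}

```text
time: 21.05
position: [0.5121, -0.1811, 0.1287]
tool_rot: [-0.0, 0.82, 0.573, -0.001]
ft_force: [-0.4, 0.6, -1.0]
opening: 0.0295
```

Request:
{"fn": "play_rows", "kwargs": {
  "series": [
    [0.2, [0, 0, 0.5], [0, 0, 0]],
    [0.2, [0, 0, 1], [0, 0, 0]],
    [0.2, [0, 0, 1], [0, 0, 0]],
    [0.2, [0, 0, 1], [0, 0, 0]]
  ]
}}

```text
time: 21.45
position: [0.5121, -0.1811, 0.1277]
tool_rot: [-0.0, 0.82, 0.573, -0.001]
ft_force: [-0.3, 0.2, -1.1]
opening: 0.0291
```

Request:
{"fn": "play_rows", "kwargs": {
  "series": [
    [0.2, [0, 0, 0.5], [0, 0, 0]],
    [0.2, [0, 0, 1], [0, 0, 0]],
    [0.2, [0, 0, 1], [0, 0, 0]],
    [0.2, [0, 0, 1], [0, 0, 0]]
  ]
}}

```text
time: 21.85
position: [0.5121, -0.1812, 0.1267]
tool_rot: [-0.0, 0.82, 0.573, -0.001]
ft_force: [0.1, 0.1, -1.1]
opening: 0.0292
```

Request:
{"fn": "play_rows", "kwargs": {
  "series": [
    [0.2, [0, 0, 0.5], [0, 0, 0]],
    [0.2, [0, 0, 1], [0, 0, 0]],
    [0.2, [0, 0, 1], [0, 0, 0]],
    [0.2, [0, 0, 1], [0, 0, 0]]
  ]
}}

```text
time: 22.25
position: [0.5121, -0.1811, 0.1257]
tool_rot: [-0.0, 0.82, 0.573, -0.001]
ft_force: [0.1, -0.7, -1.2]
opening: 0.0296
```

```bash
cat > foot.py <<'E'
from h import *
P,Q=tool();s=state();print(s["time"],P,s["ft_force"])
a=get_image("scene");b=get_image("side");out=[]
for n,i in(("scene",a),("side",b)):
    c=camera_info(n);u=proj([.512,-.181,.03],c)[0]
    print(n,"foot pred on floor",proj([P[0],P[1],.006],c)[0],"corner",np.int32(u)-[50,50])
    x,y=np.int32(u);out.append(cv2.resize(i[y-50:y+50,x-50:x+50],(400,400),interpolation=cv2.INTER_CUBIC))
cv2.imwrite("pics/f_%d.png"%(s["time"]*10),np.hstack(out));print("f_%d"%(s["time"]*10))
E
python3 foot.py
```

```text
22.25 [ 0.51209252 -0.1811412   0.12570445] [ 0.07841256 -0.69830356 -1.19507162]
scene foot pred on floor [233.62139558 240.93348529] corner [182 180]
side foot pred on floor [400.12488193 222.25558705] corner [351 162]
f_222
```

Request:
{"fn": "play_rows", "kwargs": {
  "series": [
    [0.2, [0, 0, 0.5], [0, 0, 0]],
    [0.2, [0, 0, 1], [0, 0, 0]],
    [0.2, [0, 0, 1], [0, 0, 0]],
    [0.2, [0, 0, 1], [0, 0, 0]]
  ]
}}

```text
time: 22.75
position: [0.5121, -0.1811, 0.1247]
tool_rot: [-0.0, 0.82, 0.573, -0.001]
ft_force: [-1.0, -0.3, -1.3]
opening: 0.0294
```

Request:
{"fn": "play_rows", "kwargs": {
  "series": [
    [0.2, [0, 0, 0.5], [0, 0, 0]],
    [0.2, [0, 0, 1], [0, 0, 0]],
    [0.2, [0, 0, 1], [0, 0, 0]],
    [0.2, [0, 0, 1], [0, 0, 0]]
  ]
}}

```text
time: 23.15
position: [0.5121, -0.1811, 0.1239]
tool_rot: [-0.0, 0.82, 0.573, -0.001]
ft_force: [-0.1, 1.5, 4.0]
opening: 0.0293
```

Request:
{"fn": "play_rows", "kwargs": {
  "series": [
    [0.2, [0, 0, 0.5], [0, 0, 0]],
    [0.2, [0, 0, 0.5], [0, 0, 0]],
    [0.2, [0, 0, 0.5], [0, 0, 0]]
  ]
}}

```text
time: 23.45
position: [0.5122, -0.1811, 0.1238]
tool_rot: [0.0, 0.819, 0.573, -0.0]
ft_force: [-2.8, 2.5, 14.1]
opening: 0.0291
```

The foot is on the floor with a clear force rise at TCP z≈0.124. Easing the press, opening gently, then looking.

Request:
{"fn": "play_rows", "kwargs": {
  "series": [
    [0.2, [0, 0, -0.5], [0, 0, 0]],
    [0.2, [0, 0, -0.5], [0, 0, 0]],
    [0.33, [0, 0, -0.5], [0, 0, 0]],
    [0.36, [0, 0, -0.5], [0, 0, 0]],
    [0.4, [0, 0, -0.5], [0, 0, 0]],
    [0.5, [0, 0, -0.5], [0, 0, 0]],
    [0.6, [0, 0, -0.5], [0, 0, 0]],
    [0.6, [0, 0, -0.5], [0, 0, 0]],
    [0.6, [0, 0, -0.5], [0, 0, 0]],
    [0.6, [0, 0, -0.5], [0, 0, 0]]
  ]
}}

```text
time: 24.45
position: [0.5121, -0.1812, 0.1237]
tool_rot: [-0.0, 0.82, 0.573, -0.001]
ft_force: [0.1, 0.8, 0.4]
opening: 0.0546
```

```bash
python3 foot.py
```

```text
24.45 [ 0.5120798  -0.18115545  0.12373972] [0.12931143 0.832021   0.4124972 ]
scene foot pred on floor [233.61442758 240.93028173] corner [182 180]
side foot pred on floor [400.13351545 222.252292  ] corner [351 162]
f_244
```

View pics/f_244.png

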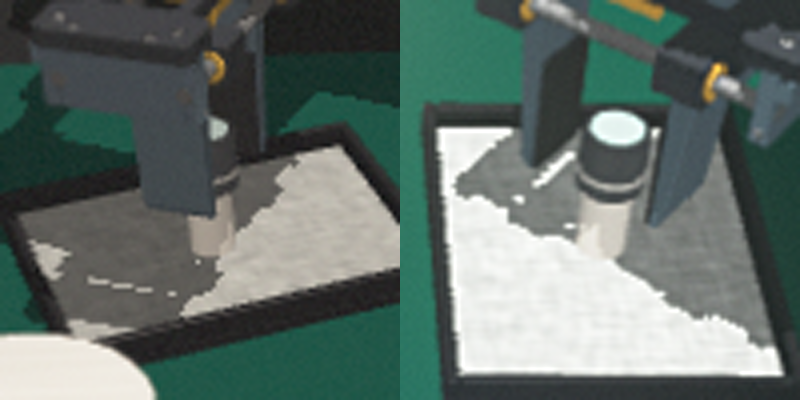

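The tube stands free and upright between the open fingers (side foot at ≈(600,255), lens at (616,128)), and its foot is inside the tray. Retreating straight up.

Request:
{"fn": "play_rows", "kwargs": {
  "series": [
    [0.6, [0, 0, -5], [0, 0, 0]],
    [0.6, [0, 0, -15], [0, 0, 0]],
    [0.6, [0, 0, -30], [0, 0, 0]],
    [0.6, [0, 0, -60], [0, 0, 0]],
    [0.6, [0, 0, -95], [0, 0, 0]],
    [0.6, [0, 0, -130], [0, 0, 0]],
    [0.6, [0, 0, -150], [0, 0, 0]],
    [0.6, [0, 0, -150], [0, 0, 0]],
    [0.6, [0, 0, -150], [0, 0, 0]],
    [0.6, [0, 0, -150], [0, 0, 0]]
  ]
}}

```text
time: 25.55
position: [0.5118, -0.1809, 0.2732]
tool_rot: [-0.001, 0.82, 0.573, -0.001]
ft_force: [1.1, -0.5, -0.6]
opening: 0.0547
```

```bash
python3 chk.py; python3 - <<'E'
from h import *
a=get_image("scene");b=get_image("side")
cv2.imwrite("pics/fin.png",cv2.resize(np.hstack([a[150:340,130:510],b[110:480,130:500][::1]][:1]),(760,380)))
cv2.imwrite("pics/fin.png",np.hstack([cv2.resize(a[140:340,130:510],(450,237)),np.zeros((237,0,3),np.uint8)]) if 0 else np.vstack([cv2.resize(a[150:340,130:510],(600,300)),cv2.resize(b[150:480,130:490],(600,300))]))
E
```

```text
25.55 [ 0.51182164 -0.1808744   0.27315307] 0.054748353286331215 [ 1.1224241  -0.49511111 -0.56445433] drawn mm [  -5.07253567 -329.78264929  143.6803917 ]
0.9685523509979248 [-0.25  0.75]
```

View pics/fin.png

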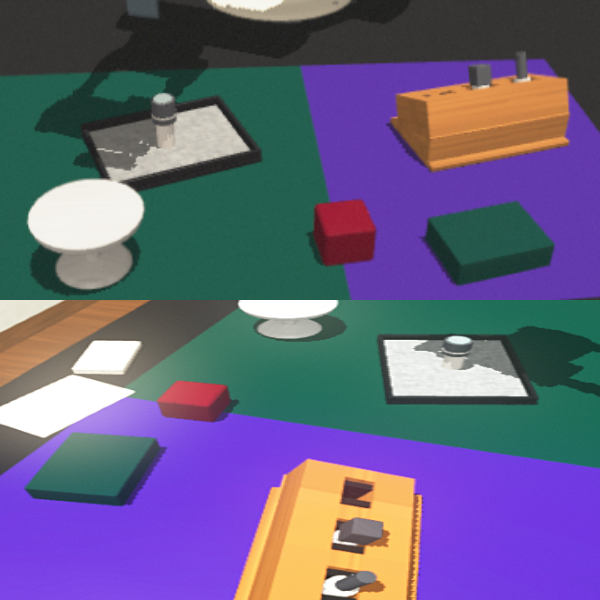

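Both views show the tube standing upright in the tray, the case flat with gauge and punch seated, and the bystanders in place. Handing in.

```bash
python3 -c "
from station import *
print(close_job())"
```

```text
the job is handed in; nothing more can be done
None
```

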